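# Put the weighing pan back on the counting scale

### The job

The counting scale's flat weighing pan was left lying on the blue game box, where it is too wide and thin to pick up. Slide it towards you until its handle sticks well out over the box's front edge, lift it by the handle, and seat it gently on the scale: two holes over the two brass pegs, lying flat and fully down on the black plate, handle to the front. Do not disturb the tape dispenser, the pencil and pen, and the loose blue game pieces.

Things in the scene. Friction and masses are not known exactly. Their poses are not given: they have to be found in the camera images.
- pan_centre (a point): Weighing pan: flat bare grey metal sheet, 3 mm thick all over, 0.11 kg, no rim; 110 mm (own x) x 120 mm (y) plus a flat handle to its -x. Point: centre of the 110 x 120 body, half-way up the sheet; z up. Two 14 mm through holes, 40 mm either side of it along the pan's y. Starts flat on the game box, handle towards the robot and wholly on the box; slides easily (friction 0.3) when pressed lightly from above and drawn.
- pan_handle (a point): Middle of the pan's flat tongue-shaped handle (40 mm wide, 3 mm thick, round end), half-way up; 78 mm from pan_centre along the pan's -x, same axes. Grip it across the 40 mm, its straight sides being parallel to the pan's x. The handle joins the pan's body 23 mm behind this point (+x) and ends 28 mm ahead of it.
- game_box: Closed square game box, dark blue lid with a round print, 210 x 210 mm, 50 mm high, full and too heavy to shift. Origin: centre of its underside; x away from the robot, z up. Flat top at z = 50 mm, front edge at x = -105 mm of its own frame; in front of that edge is free air down to the table (low loose things may lie there).
- scale_seat (a point): Centre of the flat top of the scale's black carrier plate (92 mm in x, 112 mm in y), 56 mm above the table; the pan's underside must lie here, pan_centre straight above. x away from the robot, z up. Two brass pegs stand on the plate 40 mm either side of this point along y: 9 mm in diameter, 9.5 mm high, tips tapered over the last 3.5 mm.
- scale: Counting scale, too heavy to shift; origin on the table straight under scale_seat, same axes. Grey base 150 mm wide (y), from 55 mm in front (-x) to 105 mm behind, top 44 mm high, so the seated pan's handle juts out in the open in front of it. Behind the plate a 20 mm post at x = +87 mm carries a 130 mm wide indicator head, at x = +65 mm or more, up to 0.19 m high.
- tape_dispenser: Black weighted desk tape dispenser, 52 x 177 x 98 mm, origin at the centre of its underside, long axis its y; not part of the job. To the right of it (-y) stands a fixed bag sealer with its long arm raised: pass high over it.
- pencil: Dark green pencil, 112 mm long (its y), 7 mm thick, lying on the table; origin at its underside; not part of the job.
- pen: White and red ball pen, 145 mm long (its y), 9 mm thick, lying on the table; origin at its underside; not part of the job.
- piece_a: One of three small blue wooden game pieces, 22 x 22 x 13 mm, lying loose on the table; origin at its underside; not part of the job.
- piece_b: One of three small blue wooden game pieces, 22 x 22 x 13 mm, lying loose on the table; origin at its underside; not part of the job.
- piece_c: One of three small blue wooden game pieces, 22 x 22 x 13 mm, lying loose on the table; origin at its underside; not part of the job.
There are look-alikes about, which are no part of the job. There is more than one size of the part that bears pan_centre; the job needs the larger.

How it is judged (in metres and radians):
On the way, in this order (a step that is already met when the one before it is completed fails the run):
1. the pan lies flat on the game box with at least half of its handle out past the box's front edge (x of pan_handle in the frame of game_box below -0.105 m and x of pan_centre in the frame of game_box above -0.1 m and z of pan_centre in the frame of game_box between 0.048 and 0.056 m and angle between pan_centre's own z axis and vertical below 0.06 rad), for 0.2 s.
2. the pan is lifted clear of the box, held by its handle (height (world z) of each of pan_centre, pan_handle above 0.07 m and contact force between the fingers and pan above 0.5 N and distance between the grasp point and pan_handle below 0.045 m), for 0.2 s.
At the end, for the whole second after the job is handed in: The pan lies at rest and level (within 0.03 rad) on the scale's carrier plate, fully down (its mid-plane less than 3.5 mm above the plate), both holes over the pegs (pan_centre within 4 mm of scale_seat seen from above, turned less than 0.08 rad from the scale's x), handle to the front, released (horizontal distance between pan_centre and scale_seat below 0.004 m and angle between the x axis of pan_centre and the x axis of scale_seat, either way round below 0.08 rad and x of pan_handle in the frame of scale_seat below -0.06 m and z of pan_centre in the frame of scale_seat between -0.001 and 0.0035 m and angle between pan_centre's own z axis and vertical below 0.03 rad and linear speed of pan below 0.01 m/s); the robot touches nothing.
It fails at once if the scale is pressed or struck with more than 30 N (by the pan or the fingers) (contact force between any of pan, the fingers and scale above 30 N).
It fails at once if the tape dispenser, pencil, pen or a loose blue piece is moved more than 30 mm (distance of any of tape_dispenser, pencil, pen, piece_a, piece_b, piece_c from where it was at the start of the episode above 0.03 m).
It also fails if it takes over 67 s, if anything falls off the work surface, if the arm or the gripper's body presses on something with over 40 N, if the wrist force passes 120 N, or if a joint passes its speed limit or range.

### The arm

A 6-joint arm with a two-finger parallel gripper is mounted at the origin on a cart in front of the work surface, level with it; the furniture and walls round the work are solid. World frame = base frame: x ahead of the robot, y to its left, z up, the work surface at z = 0. Lengths are in mm, angles in degrees, forces in N, time in s.
With the tool pointing down it reaches from about 350 to 850 mm from the base axis. Payload 8.1 kg.
Tool frame: the origin (TCP) lies at the very end of the fingers, on their centre line; the grasp point (between the pads) lies 19 mm behind it; z points along the fingers, y is the line along which they close (so a half turn about z gives the same grasp; the last joint's range is limited). The gripper opens to 85 mm and grips with 20 to 120 N. Pads are 22 mm wide; open, the fingers measure 114 mm over their backs; the gripper's body (76 mm by 85 mm) begins 54 mm behind the grasp point. The pads swing forward as they close: fully open they stand 13 mm farther back than shut.
Start: joints at [-71.929, 7.471, 85.268, -0, 87.261, -4.893], TCP at [234.113, -552.446, 200.892] pointing down, gripper open.
Joint ranges: [-169.43, 169.43], [-51.17, 129.36], [1.28, 143.12], [-76.62, 256.62], [0, 156.53], [-152.29, 152.29]. Speed limits (degrees/s): [136.94, 136.94, 159.86, 180, 180, 180].

### API

Orientations are given as [roll, pitch, yaw] about the fixed x, y, z axes, in that order (R = Rz(yaw) Ry(pitch) Rx(roll)).
In Python, from bench import * gives the robot as it stands.
- The arm moves only by the tool play_rows, never from a script. Its argument "increments" is a list of rows, each a list of 3 entries, a list of its own where there are three numbers: the gripper's target within -1 to 1 (fully open at 1, half-way at 0, shut at -1), then the shift along the tool's x, y, z in mm, then the turn about the tool's z in rad. A call has 1 to 12 rows; each row shifts and turns the commanded pose from where the row before left it, along the tool's axes as they then stand; what a row does not reach is not made up. A row lasts 1/12 s, in which the tool goes at most 41.7 mm and 7.16 degrees, less where a joint would pass 70% of its speed; a pose out of reach is approached as far as the arm can. A call is refused whole if a number of a shift passes 41.7 or a number of a turn 0.125, either way. A call with a gripper value outside its range is refused whole. The fingers move at their own pace and stop on an object; "force" is the grip in N (left out, the last holds). Time passes only in rows, so rows that do not move let the fingers close. It gives the time, the measured TCP pose, the force, the opening and the grip force at its end, in the units of the state.
- sense(): the state, without advancing time (a new reading comes with each control period).
- snapshot(name): name is "scene" or "side" or "wrist"; returns a dict with "color" (420x560x3 uint8, red, green, blue), "intrinsics" (3x3 intrinsics, pixels), "world_from_camera" (4x4, takes a point from camera to world coordinates). Camera axes: x right, y down, z forward; pixel columns grow to the right and rows downward; lengths in mm; the calibration is good to about 2 mm. The wrist camera is an equidistant fisheye: a pixel r from the principal point sees the ray r / f radians off the axis. A picture is of the moment at which its call begins. There is no depth.
- hand_in(): hands the job in; it is judged then, once.
Trained networks look in a picture, given as the dict that the camera call returned (one of the last four; its "shot" number tells which), for a name from the list of things; names that differ only in an ending like _2 or _b are one class to them, and where a whole thing is asked for, a point or a joint stands for the part that bears it (a point fixed in the world has none). Each returns a list of dicts, best first, with "p" (0 to 1); they miss things now and then, are a little off and sometimes report something else, mostly with a low value. They report only what shows in the picture. A call takes as long as a camera call. They do not tell look-alikes from the thing itself.
- find_in(query, picture): "xyz" ([x, y, z] in mm, in the coordinates of the camera as it stood for that picture, good to about 4 mm: the middle of the surface that is visible of it).
- regions_of(query, picture): "mask" (420x560 bool, what is visible of it).
- pinpoint(query, picture): "xyz" ([x, y, z] in mm, in the coordinates of the camera as it stood for that picture, good to about 4 mm: a listed point, or the origin of a listed thing).
The state is a dict: "time": time; "joint_pos": joint angles; "qd": joint speeds; "joint_efforts": joint torques, N m; "tool_pos": TCP position; "tcp_rot": TCP orientation; "ft_force": force on the tool from outside, world axes, zero at the start; "wrist_torque": the same for the moment, N m; "finger_gap": finger opening in mm; "grip_force": force on a finger pad.
Only numpy, scipy, OpenCV 4.12 (cv2) and the standard library are available. Lean on these libraries where they do the work, as an engineer would, in place of code of your own. Each camera call takes 0.05 s, during which the arm holds its last target. There are 200 camera calls.

## Working session

There is one attempt and no reset: what is moved stays moved. The work goes in short steps, Python scripts to look and compute and a tool call to move; the robot and the scene stay as the last step left them, time stands still between calls to the robot, and variables do not carry over. Pictures are saved under pics/ and viewed, at most 10 in all, crops included, and the job is handed in when it is done.

Besides the shell and the picture viewer there is one more tool, called after "Request:" as name(argument=value, ...), one argument or row to a line, values as JSON. play_rows: Moves the arm, as the interface text tells. Its arguments: {"type":"object","properties":{"increments":{"type":"array","items":{"type":"array"}},"force":{"type":"number"}},"required":["increments"]}

```bash
mkdir -p pics
cat > h.py <<'E'
from bench import *
import numpy as np, cv2
from scipy.spatial.transform import Rotation as R
def save(p,n,crop=None,s=1):
    c=p["color"][...,::-1]
    if crop: a,b,u,v=crop; c=c[b:v,a:u]
    cv2.imwrite("pics/"+n,cv2.resize(c,None,fx=s,fy=s,interpolation=cv2.INTER_CUBIC))
def w(p,x):
    T=np.array(p["world_from_camera"]); return (T[:3,:3]@np.array(x)+T[:3,3])
def px(p,X):
    T=np.array(p["world_from_camera"]);K=np.array(p["intrinsics"]); c=T[:3,:3].T@(np.array(X)-T[:3,3]); u=K@c; return u[:2]/u[2]
def ray(p,uv,z):
    T=np.array(p["world_from_camera"]);K=np.array(p["intrinsics"])
    d=T[:3,:3]@np.linalg.inv(K)@np.array([uv[0],uv[1],1.]); o=T[:3,3]; return o+d*(z-o[2])/d[2]
E
python3 - <<'E'
from h import *
P={n:snapshot(n) for n in("scene","side")}
save(P["scene"],"scene0.png",s=1.4);save(P["side"],"side0.png",s=1.4)
for n,p in P.items():
  for q in ["pan_centre","pan_handle","game_box","scale_seat","scale","tape_dispenser","pencil","pen","piece_a"]:
    for d in pinpoint(q,p):
      if d["p"]>.2: print(n,q,round(d["p"],2),w(p,d["xyz"]).round(0),px(p,w(p,d["xyz"])).round(0))
E
```

```text
scene pan_centre 0.7 [ 543. -227.    3.] [310. 179.]
scene pan_centre 0.57 [591. -31.  57.] [272. 184.]
scene pan_handle 0.7 [513. -35.  57.] [295. 188.]
scene pan_handle 0.56 [ 523. -274.    9.] [321. 173.]
scene game_box 0.65 [577. -21.   3.] [274. 201.]
scene scale_seat 0.73 [382.  50.   3.] [324. 227.]
scene scale 0.73 [545. 237.   1.] [241. 245.]
scene tape_dispenser 0.62 [407. -36.   3.] [327. 212.]
scene pencil 0.56 [ 331. -325.    1.] [379. 181.]
scene pen 0.49 [513. -36.  54.] [295. 189.]
scene pen 0.45 [ 332. -324.    5.] [379. 180.]
scene pen 0.32 [545. 237.  58.] [240. 226.]
scene pen 0.3 [544. 236.   2.] [241. 244.]
scene piece_a 0.58 [383. 507.  -2.] [242. 328.]
scene piece_a 0.54 [409. -37.   1.] [326. 212.]
scene piece_a 0.43 [430.  55.   1.] [308. 224.]
side pan_centre 0.71 [587. -30.  55.] [330. 224.]
side pan_centre 0.64 [ 543. -230.   -1.] [350. 288.]
side pan_centre 0.36 [ 396. -225.   -3.] [290. 301.]
side pan_handle 0.97 [509. -36.  54.] [304. 230.]
side pan_handle 0.69 [ 523. -278.    4.] [353. 301.]
side game_box 0.75 [579. -15.  -1.] [324. 240.]
side tape_dispenser 0.57 [ 397. -221.    0.] [290. 299.]
side pencil 0.7 [ 332. -327.   -2.] [280. 337.]
side pen 0.59 [ 395. -222.   -1.] [289. 300.]
side piece_a 0.52 [384. 502.   0.] [205. 176.]
```

View pics/scene0.png

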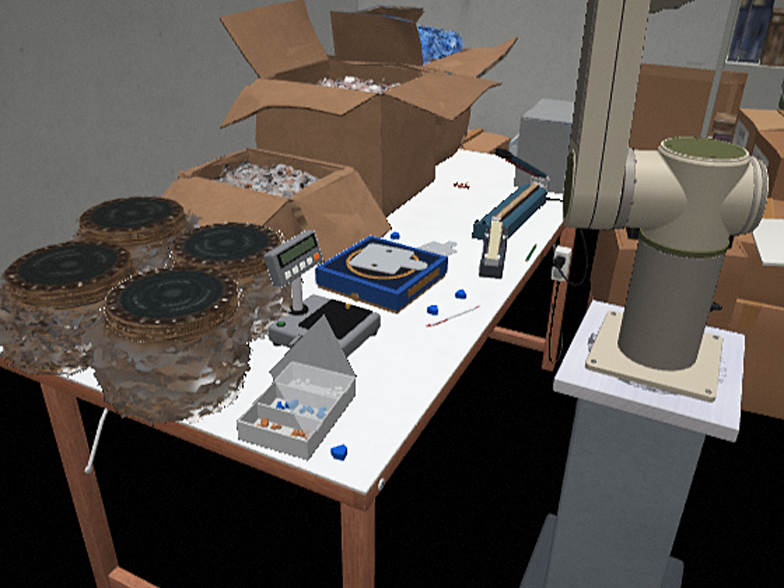

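View pics/side0.png

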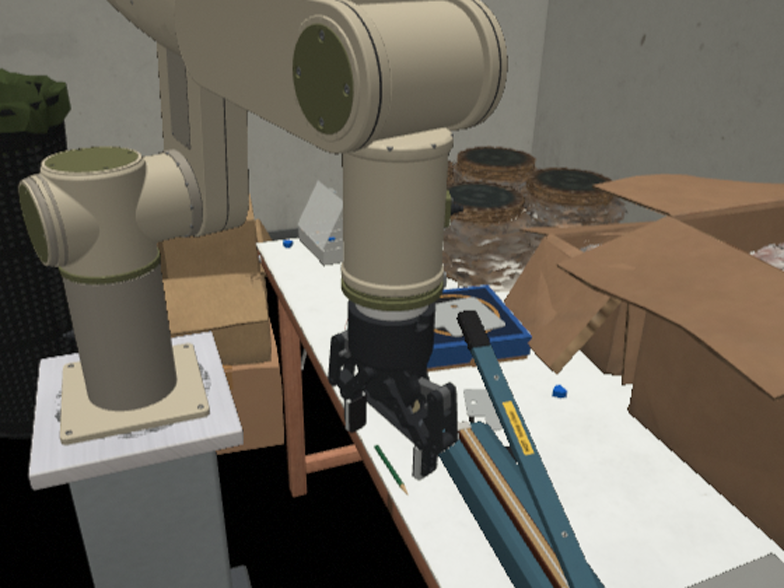

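The scene picture has two grey pans. One lies on the blue box at about px (277,183). The other, smaller one lies on the table at (307,176), at world (543,-229,2). The brief puts the pan on the box and asks for the larger, so I choose (277,183). I'll confirm it in a close wrist view from above, going high over the sealer.

```bash
cat >> h.py <<'E'
def go(X,yaw=None):
    s=sense(); Rm=R.from_euler("xyz",s["tcp_rot"],degrees=True).as_matrix()
    print("t",round(s["time"],2),"tcp",np.round(s["tool_pos"],1),np.round(s["tcp_rot"],2),"F",np.round(s["ft_force"],1),"gap",round(s["finger_gap"],1))
    d=Rm.T@(np.array(X)-s["tool_pos"]); print("tool shift now",d.round(1))
    if yaw is not None:
        # yaw = world direction (deg) of tool y line, mod 180
        cur=np.degrees(np.arctan2(Rm[1,1],Rm[0,1])); k=((yaw-cur+90)%180)-90
        print("ty dir",cur.round(2),"turn about tool z rad",np.radians(-k).round(4))
        R2=Rm@R.from_euler("z",-k,degrees=True).as_matrix(); print("shift if turned first",(R2.T@(np.array(X)-s["tool_pos"])).round(1))
def fray(p,uv,z):
    T=np.array(p["world_from_camera"]);K=np.array(p["intrinsics"])
    a=np.array([(uv[0]-K[0,2])/K[0,0],(uv[1]-K[1,2])/K[1,1]]);r=np.hypot(*a)
    c=np.array([*(a/r*np.sin(r)),np.cos(r)]); d=T[:3,:3]@c;o=T[:3,3]; return o+d*(z-o[2])/d[2]
def fpx(p,X):
    T=np.array(p["world_from_camera"]);K=np.array(p["intrinsics"]); c=T[:3,:3].T@(np.array(X)-T[:3,3])
    h=np.hypot(c[0],c[1]);r=np.arctan2(h,c[2]); return np.array([K[0,2]+K[0,0]*r*c[0]/h,K[1,2]+K[1,1]*r*c[1]/h])
E
python3 - <<'E'
from h import *
go([550,-30,420],90)
E
```

```text
t 1.0 tcp [ 234.1 -552.4  200.9] [-180.     -0.     22.96] F [-0.3 -0.3  0. ] gap 85.1
tool shift now [ 494.7 -357.8 -219.1]
ty dir -67.04 turn about tool z rad 0.4008
shift if turned first [ 315.9 -522.4 -219.1]
```

Request:
play_rows(
  increments=[
    [1, [0, 0, -37], 0],
    [1, [0, 0, -37], 0],
    [1, [0, 0, -37], 0],
    [1, [0, 0, -37], 0],
    [1, [0, 0, -37], 0],
    [1, [0, 0, -35], 0],
    [1, [0, 0, 0], 0.1],
    [1, [0, 0, 0], 0.1],
    [1, [0, 0, 0], 0.1],
    [1, [0, 0, 0], 0.1],
    [-1, [0, 0, 0], 0],
  ],
  force=40,
)

```text
time: 1.92
tool_pos: [234.1, -552.5, 420.9]
tcp_rot: [180.0, -0.0, -0.2]
ft_force: [-0.3, 0.7, 0.7]
finger_gap: 75.4
grip_force: 0.0
```

Request:
play_rows(
  increments=[
    [-1, [18, -32, 0], 0],
    [-1, [18, -32, 0], 0],
    [-1, [18, -32, 0], 0],
    [-1, [18, -32, 0], 0],
    [-1, [18, -32, 0], 0],
    [-1, [18, -32, 0], 0],
    [-1, [18, -32, 0], 0],
    [-1, [18, -32, 0], 0],
    [-1, [18, -32, 0], 0],
    [-1, [18, -32, 0], 0],
  ],
)

```text
time: 2.75
tool_pos: [414.3, -230.6, 421.1]
tcp_rot: [180.0, -0.0, 0.3]
ft_force: [0.9, -0.8, 0.5]
finger_gap: 0.3
grip_force: 0.0
```

Request:
play_rows(
  increments=[
    [-1, [18, -32, 0], 0],
    [-1, [18, -32, 0], 0],
    [-1, [18, -32, 0], 0],
    [-1, [18, -32, 0], 0],
    [-1, [18, -32, 0], 0],
    [-1, [18, -32, 0], 0],
    [-1, [0, 0, 0], 0],
  ],
)

```text
time: 3.33
tool_pos: [523.4, -34.8, 420.0]
tcp_rot: [-179.9, 0.0, 0.6]
ft_force: [0.2, -0.4, -0.1]
finger_gap: 0.2
grip_force: 0.0
```

Run:
```python
from h import *
go([589,-31,65],90)
p=snapshot("wrist"); save(p,"w1.png",s=1.4); print(np.array(p["world_from_camera"]).round(2), p["intrinsics"])
for q in ["pan_centre","pan_handle","game_box","scale_seat","scale","pen","piece_a"]:
    for d in pinpoint(q,p):
      if d["p"]>.2: X=w(p,d["xyz"]);print(q,round(d["p"],2),X.round(1),fpx(p,X).round(0))
```

```text
t 3.33 tcp [523.4 -34.8 420. ] [-1.7986e+02  2.0000e-02  5.8000e-01] F [ 0.2 -0.4 -0.1] gap 0.2
tool shift now [ 65.7  -2.2 355. ]
ty dir -89.42 turn about tool z rad 0.0102
shift if turned first [ 65.7  -2.9 355. ]
[[ 1.0000e-02 -9.5000e-01 -3.0000e-01  5.9986e+02]
 [-1.0000e+00 -1.0000e-02  0.0000e+00 -3.4400e+01]
 [-0.0000e+00  3.0000e-01 -9.5000e-01  5.9217e+02]
 [ 0.0000e+00  0.0000e+00  0.0000e+00  1.0000e+00]] [[325.1922621    0.         275.89574822]
 [  0.         325.1922621  213.6140993 ]
 [  0.           0.           1.        ]]
pan_centre 0.92 [587.9 -33.3  53.1] [276. 122.]
pan_handle 0.6 [ 525.  -278.7   -2.4] [403. 160.]
pan_handle 0.55 [509.9 -34.9  51.9] [277. 168.]
scale_seat 0.77 [545.7 237.6  54.3] [124. 151.]
scale 0.75 [541.9 237.6  -5. ] [137. 149.]
pen 0.62 [3.819e+02 4.660e+01 2.000e-01] [234. 229.]
pen 0.62 [544.5 237.9  -1.3] [136. 148.]
piece_a 0.7 [400.8 -29.8   0.6] [274. 220.]
piece_a 0.68 [431.2  56.6  -1. ] [228. 204.]
piece_a 0.49 [3.894e+02 5.048e+02 4.000e-01] [ 45. 221.]
```

View pics/w1.png

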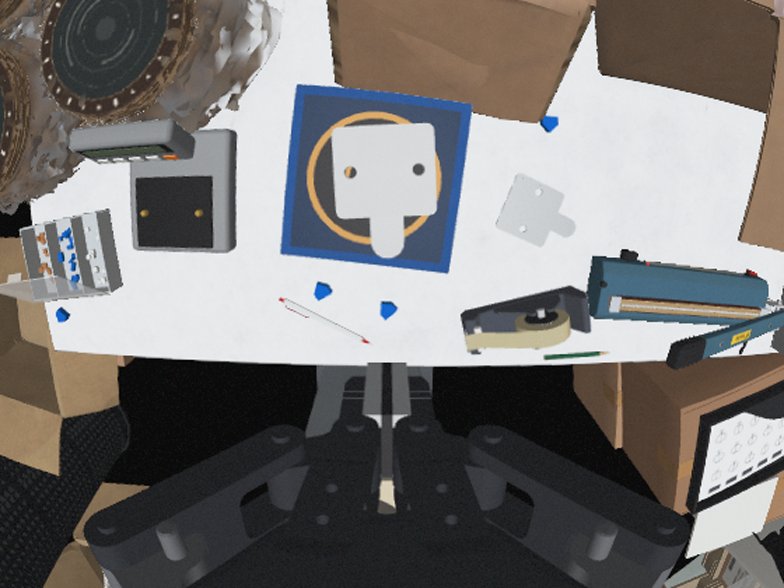

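The wrist view shows the larger pan on the box, with holes at px (249,123) and (299,120) and the handle pointing down the picture. The smaller look-alike, with its handle turned, is on the table at (385,150). The choice is confirmed, and the pegs show at (103,152) and (141,152).

Run:
```python
from h import *
p=snapshot("wrist")
f=lambda n,u,v,z:print(n,fray(p,(u/1.4,v/1.4),z).round(1))
f("boxFL",281,255,50);f("boxFR",448,272,50);f("boxBL",297,85,50);f("boxBR",471,104,50)
f("holeL",349.5,172.5,52);f("holeR",418.5,168.5,52);f("tip",387,258,53)
f("panFL",337,218,53);f("panFR",438,213,53);f("panBL",333,128,53);f("panBR",434,123,53)
f("pegL",144.5,213,65);f("pegR",198,213,65)
f("plFL",135,247,56);f("plFR",211,248,56)
```

```text
boxFL [485.1  89.6  50. ]
boxFR [ 462.6 -117.1   50. ]
boxBL [692.7  64.3  50. ]
boxBR [ 668.6 -141.1   50. ]
holeL [584.4   2.3  52. ]
holeR [589.  -78.9  52. ]
tip [480.8 -41.7  53. ]
panFL [530.2  17.9  53. ]
panFR [ 536.1 -102.6   53. ]
panBL [638.   21.1  53. ]
panBR [643.6 -96.7  53. ]
pegL [548.2 268.4  65. ]
pegR [543.6 190.6  65. ]
plFL [502.8 294.3  56. ]
plFR [497.3 180.2  56. ]
```

Request:
play_rows(
  increments=[
    [-1, [4.3, 0.2, 29], 0],
    [-1, [4.3, 0.2, 29], 0],
    [-1, [4.3, 0.2, 29], 0],
    [-1, [4.3, 0.2, 29], 0],
    [-1, [4.3, 0.2, 29], 0],
    [-1, [4.3, 0.2, 29], 0],
    [-1, [4.3, 0.2, 29], 0],
    [-1, [4.3, 0.2, 29], 0],
    [-1, [4.3, 0.2, 29], 0],
    [-1, [4.3, 0.2, 29], 0],
    [-1, [4.3, 0.2, 29], 0],
    [-1, [4.3, 0.2, 29], 0],
  ],
)

```text
time: 4.78
tool_pos: [573.3, -43.3, 71.8]
tcp_rot: [180.0, -0.0, -0.0]
ft_force: [-0.2, 0.6, 0.6]
finger_gap: 0.1
grip_force: 0.0
```

Request:
play_rows(
  increments=[
    [-1, [0, 0, 5], 0],
    [-1, [0, 0, 5], 0],
    [-1, [0, 0, 3], 0],
    [-1, [0, 0, 2], 0],
    [-1, [0, 0, 0], 0],
    [-1, [0, 0, 0], 0],
  ],
)

```text
time: 5.28
tool_pos: [574.4, -42.8, 59.6]
tcp_rot: [180.0, -0.1, 0.0]
ft_force: [0.5, -0.5, 0.0]
finger_gap: 0.0
grip_force: 0.0
```

Request:
play_rows(
  increments=[
    [-1, [0, -5, 1], 0],
    [-1, [0, 0, 1], 0],
    [-1, [0, 0, 1], 0],
    [-1, [0, 0, 1], 0],
    [-1, [0, 0, 0], 0],
    [-1, [0, 0, 0], 0],
  ],
)

```text
time: 5.78
tool_pos: [573.2, -37.6, 53.7]
tcp_rot: [-180.0, 0.0, 0.0]
ft_force: [0.6, 0.5, 0.2]
finger_gap: 0.1
grip_force: 0.0
```

Request:
play_rows(
  increments=[
    [-1, [0, 0, 1], 0],
    [-1, [0, 0, 1], 0],
    [-1, [0, 0, 0], 0],
    [-1, [0, 0, 0], 0],
  ],
)

```text
time: 6.12
tool_pos: [573.2, -37.6, 51.7]
tcp_rot: [-180.0, 0.0, 0.0]
ft_force: [-0.0, 0.8, -1.0]
finger_gap: 0.2
grip_force: 0.0
```

Request:
play_rows(
  increments=[
    [-1, [0, 0, 1], 0],
    [-1, [0, 0, 0], 0],
    [-1, [0, 0, 0], 0],
  ],
)

```text
time: 6.37
tool_pos: [573.3, -37.6, 50.8]
tcp_rot: [-180.0, 0.0, 0.0]
ft_force: [0.1, 0.3, -0.2]
finger_gap: 0.0
grip_force: 0.0
```

Request:
play_rows(
  increments=[
    [-1, [0, 0, 1], 0],
    [-1, [0, 0, 0], 0],
    [-1, [0, 0, 0], 0],
  ],
)

```text
time: 6.62
tool_pos: [573.2, -37.6, 49.8]
tcp_rot: [-180.0, 0.0, 0.0]
ft_force: [0.6, -0.8, -0.2]
finger_gap: 0.1
grip_force: 0.0
```

Request:
play_rows(
  increments=[
    [-1, [0, 0, 1], 0],
    [-1, [0, 0, 0], 0],
    [-1, [0, 0, 0], 0],
  ],
)

```text
time: 6.87
tool_pos: [573.2, -37.6, 48.8]
tcp_rot: [-180.0, 0.0, 0.0]
ft_force: [0.6, 0.5, -0.8]
finger_gap: -0.2
grip_force: 0.0
```

Request:
play_rows(
  increments=[
    [-1, [0, 0, 0.5], 0],
    [-1, [0, 0, 0], 0],
    [-1, [0, 0, 0], 0],
  ],
)

```text
time: 7.12
tool_pos: [573.3, -37.6, 48.4]
tcp_rot: [180.0, -0.0, 0.0]
ft_force: [-0.6, 0.1, -0.1]
finger_gap: -0.2
grip_force: 0.0
```

Run:
```python
from h import *
go([573,-38,53],90)
p=snapshot("side"); q=snapshot("wrist")
a=cv2.resize(p["color"][150:300,250:410],(480,450),interpolation=2); b=q["color"][60:300,150:400]; b=cv2.resize(b,(310,450)) 
cv2.imwrite("pics/c2.png",np.hstack([a,b])[...,::-1])
```

```text
t 7.12 tcp [573.3 -37.6  48.4] [ 1.8e+02 -0.0e+00  4.0e-02] F [-0.6  0.1 -0.1] gap -0.2
tool shift now [-0.3  0.4 -4.6]
ty dir -89.96 turn about tool z rad 0.0008
shift if turned first [-0.3  0.4 -4.6]
```

View pics/c2.png

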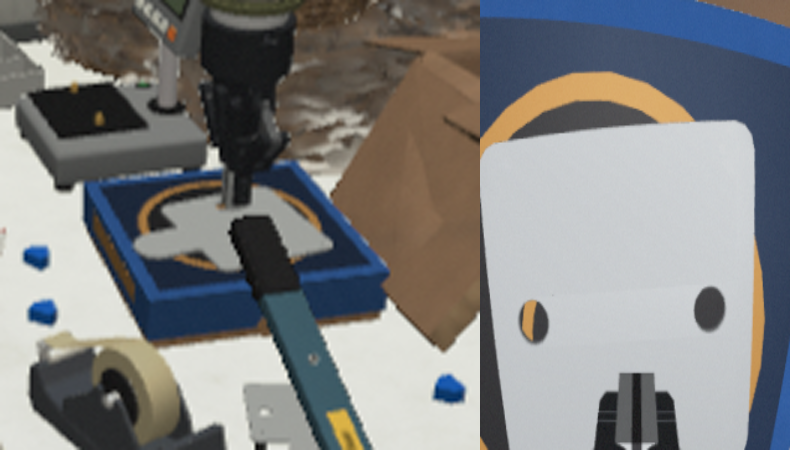

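The side crop shows the fingertips just above the pan body, ahead of the holes, and the pan unmoved. I'll keep lowering gently until the force rises.

Request:
play_rows(
  increments=[
    [-1, [0, 0, 1], 0],
    [-1, [0, 0, 0], 0],
    [-1, [0, 0, 0], 0],
  ],
)

```text
time: 7.47
tool_pos: [573.2, -37.6, 47.3]
tcp_rot: [-180.0, 0.0, 0.0]
ft_force: [0.2, 0.3, -0.0]
finger_gap: -0.0
grip_force: 0.0
```

Request:
play_rows(
  increments=[
    [-1, [0, 0, 1], 0],
    [-1, [0, 0, 0], 0],
    [-1, [0, 0, 0], 0],
  ],
)

```text
time: 7.72
tool_pos: [573.2, -37.6, 46.3]
tcp_rot: [-180.0, 0.0, 0.0]
ft_force: [1.2, -0.6, -0.2]
finger_gap: 0.0
grip_force: 0.0
```

Request:
play_rows(
  increments=[
    [-1, [0, 0, 1], 0],
    [-1, [0, 0, 0], 0],
    [-1, [0, 0, 0], 0],
  ],
)

```text
time: 7.97
tool_pos: [573.2, -37.6, 45.3]
tcp_rot: [-180.0, 0.0, 0.0]
ft_force: [-0.4, 0.4, -1.0]
finger_gap: 0.2
grip_force: 0.0
```

Request:
play_rows(
  increments=[
    [-1, [0, 0, 1], 0],
    [-1, [0, 0, 0], 0],
  ],
)

```text
time: 8.13
tool_pos: [573.2, -37.5, 44.2]
tcp_rot: [-180.0, 0.0, 0.0]
ft_force: [0.0, -0.2, -0.7]
finger_gap: 0.1
grip_force: 0.0
```

Request:
play_rows(
  increments=[
    [-1, [0, 0, 1], 0],
    [-1, [0, 0, 0], 0],
  ],
)

```text
time: 8.3
tool_pos: [573.2, -37.6, 43.2]
tcp_rot: [-180.0, 0.0, 0.0]
ft_force: [-0.4, 0.3, -0.4]
finger_gap: 0.1
grip_force: 0.0
```

Run:
```python
from h import *
p=snapshot("side"); s=sense(); print(s["tool_pos"],s["ft_force"])
u,v=px(p,s["tool_pos"]);print(u,v)
c=p["color"].copy()
c=cv2.resize(c[180:250,290:370],None,fx=9,fy=8,interpolation=cv2.INTER_NEAREST)
cv2.circle(c,(int((u-290+.5)*9),int((v-180+.5)*8)),4,(255,0,0),-1)
u2,v2=px(p,[573.2,-37.6,53]);cv2.circle(c,(int((u2-290+.5)*9),int((v2-180+.5)*8)),4,(0,255,0),-1)
cv2.imwrite("pics/c3.png",c[...,::-1])
```

```text
[573.1630179  -37.55532662  43.22681949] [-0.4021982   0.00534317  0.05196826]
326.56071096002063 230.25211252908719
```

View pics/c3.png

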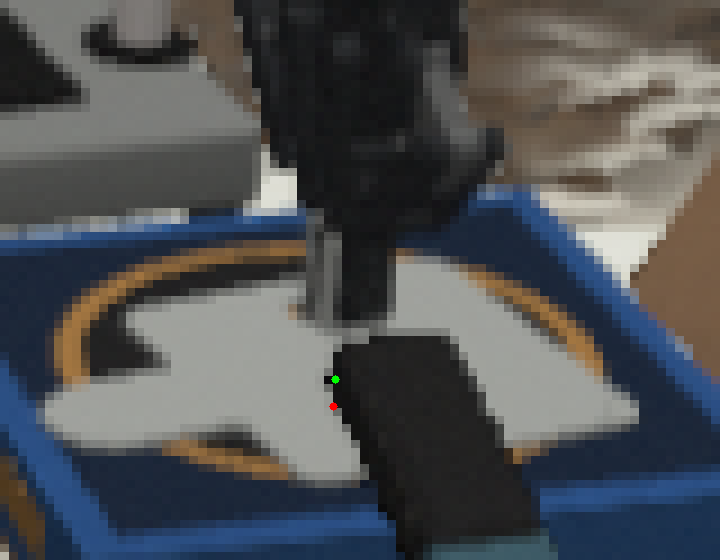

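Run:
```python
from h import *
p=snapshot("wrist"); s=sense(); t=np.array(s["tool_pos"])
for dz in (0,10,19,30,40): print(dz,fpx(p,t+[0,0,dz]).round(1))
print(np.array(p["world_from_camera"])[:3,3].round(1))
q=snapshot("side")
print("side ray z=53",ray(q,(328.3,220.2),53).round(0),"x=573:",)
o=np.array(q["world_from_camera"])[:3,3]; d=ray(q,(328.3,220.2),53)-o
print(o.round(0)); print((o+d*(-37.6-o[1])/d[1]).round(1))
for n in("pan_centre","pan_handle"):
  for k in pinpoint(n,p): print(n,k["p"],w(p,k["xyz"]).round(1))
c=p["color"][140:340,170:390];c=cv2.resize(c,None,fx=3,fy=3)
u,v=fpx(p,t);cv2.circle(c,(int((u-170)*3),int((v-140)*3)),4,(255,0,0),-1)
cv2.imwrite("pics/c4.png",c[...,::-1])
```

```text
0 [276.3 250.6]
10 [276.3 257.9]
19 [276.3 265.2]
30 [276.3 275.1]
40 [276.3 285.2]
[649.6 -37.5 215.4]
side ray z=53 [593.  -6.  53.] x=573:
[   38. -1044.   686.]
[576.1 -37.6  72.3]
pan_centre 0.98 [ 5.412e+02 -2.244e+02 -3.000e-01]
pan_centre 0.57 [588.2 -35.   52.1]
pan_handle 0.87 [ 526.1 -277.4   -0.7]
```

View pics/c4.png

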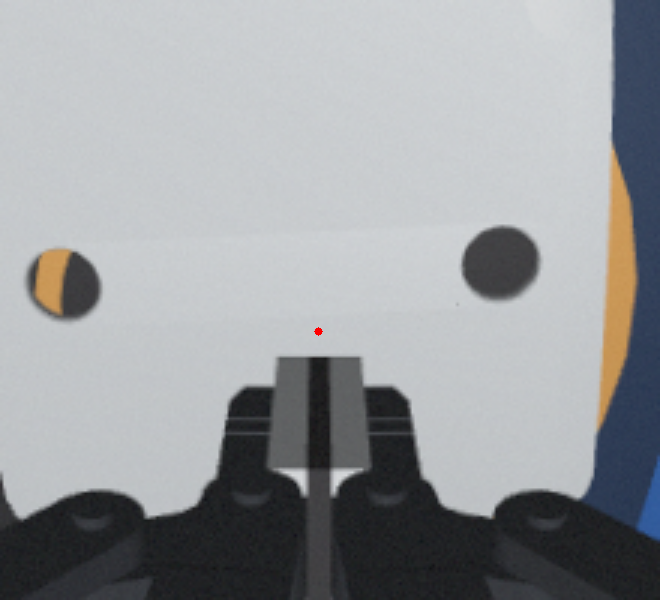

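The finger ends show clearly behind the reported TCP: it is marked at crop (318,331), while the fingers end at row 357. The side view also puts the tips higher. I'll work out the real tip offset.

Run:
```python
from h import *
p=snapshot("wrist"); s=sense(); t=np.array(s["tool_pos"])
for dx in (-11,0,11):
  for dz in (0,10,15,20,25,30,35): print(dx,dz,fpx(p,t+[dx,14,dz]).round(1),end=" ")
  print()
q=snapshot("side")
for dx in (-11,11):
  for dz in (15,20,25,30): print(dx,dz,px(q,t+[dx,-14,dz]).round(1),end=" ")
```

```text
-11 0 [252.6 267.4] -11 10 [251.5 275.4] -11 15 [250.8 279.7] -11 20 [250.2 284.2] -11 25 [249.5 288.9] -11 30 [248.8 293.8] -11 35 [248. 299.] 
0 0 [252.1 250.5] 0 10 [250.9 257.9] 0 15 [250.2 261.8] 0 20 [249.5 266. ] 0 25 [248.8 270.3] 0 30 [248. 275.] 0 35 [247.2 279.8] 
11 0 [251.6 232.8] 11 10 [250.3 239.4] 11 15 [249.6 242.9] 11 20 [248.8 246.7] 11 25 [248.  250.7] 11 30 [247.2 254.9] 11 35 [246.3 259.3] 
-11 15 [325.5 228.3] -11 20 [325.6 226.6] -11 25 [325.8 224.9] -11 30 [325.9 223.2] 11 15 [333.3 226.9] 11 20 [333.4 225.2] 11 25 [333.5 223.5] 11 30 [333.7 221.8]
```

Both views agree that the real fingertips are about 30 to 35 mm behind the reported TCP, so about 20 mm remain before contact.

Request:
play_rows(
  increments=[
    [-1, [0, 0, 4], 0],
    [-1, [0, 0, 4], 0],
    [-1, [0, 0, 4], 0],
    [-1, [0, 0, 0], 0],
    [-1, [0, 0, 0], 0],
  ],
)

```text
time: 9.07
tool_pos: [572.7, -37.5, 30.7]
tcp_rot: [-180.0, 0.1, 0.0]
ft_force: [0.4, -0.1, 0.9]
finger_gap: 0.4
grip_force: 0.0
```

Request:
play_rows(
  increments=[
    [-1, [0, 0, 1], 0],
    [-1, [0, 0, 1], 0],
    [-1, [0, 0, 0], 0],
  ],
)

```text
time: 9.32
tool_pos: [573.3, -37.6, 29.3]
tcp_rot: [-180.0, -0.0, 0.0]
ft_force: [0.5, -0.1, -0.2]
finger_gap: -0.1
grip_force: 0.0
```

Request:
play_rows(
  increments=[
    [-1, [0, 0, 1], 0],
    [-1, [0, 0, 1], 0],
    [-1, [0, 0, 0], 0],
  ],
)

```text
time: 9.57
tool_pos: [573.2, -37.5, 27.2]
tcp_rot: [-180.0, 0.0, 0.0]
ft_force: [-0.7, 0.9, 0.8]
finger_gap: -0.1
grip_force: 0.0
```

Request:
play_rows(
  increments=[
    [-1, [0, 0, 1], 0],
    [-1, [0, 0, 1], 0],
    [-1, [0, 0, 0], 0],
  ],
)

```text
time: 9.82
tool_pos: [573.1, -37.5, 25.1]
tcp_rot: [-180.0, 0.0, 0.0]
ft_force: [0.8, -0.3, -1.3]
finger_gap: 0.0
grip_force: 0.0
```

Request:
play_rows(
  increments=[
    [-1, [0, 0, 1], 0],
    [-1, [0, 0, 0], 0],
  ],
)

```text
time: 9.98
tool_pos: [573.2, -37.6, 24.2]
tcp_rot: [-180.0, 0.0, 0.0]
ft_force: [-0.9, -0.4, 0.1]
finger_gap: 0.1
grip_force: 0.0
```

Request:
play_rows(
  increments=[
    [-1, [0, 0, 1], 0],
    [-1, [0, 0, 0], 0],
  ],
)

```text
time: 10.15
tool_pos: [573.2, -37.6, 23.2]
tcp_rot: [-180.0, 0.0, 0.0]
ft_force: [0.6, 0.5, 1.2]
finger_gap: -0.0
grip_force: 0.0
```

Request:
play_rows(
  increments=[
    [-1, [0, 0, 1], 0],
    [-1, [0, 0, 0], 0],
  ],
)

```text
time: 10.32
tool_pos: [573.6, -37.6, 22.7]
tcp_rot: [180.0, -0.0, 0.0]
ft_force: [-1.4, 0.1, 3.7]
finger_gap: -0.3
grip_force: 1.7
```

Request:
play_rows(
  increments=[
    [-1, [0, 0, 1], 0],
    [-1, [0, 0, 0], 0],
  ],
)

```text
time: 10.48
tool_pos: [573.9, -37.7, 22.7]
tcp_rot: [180.0, -0.1, 0.0]
ft_force: [-3.8, 0.3, 9.4]
finger_gap: -0.1
grip_force: 4.9
```

Request:
play_rows(
  increments=[
    [-1, [0, 0, 0.7], 0],
    [-1, [0, 0, 0], 0],
  ],
)

```text
time: 10.65
tool_pos: [574.3, -37.7, 22.6]
tcp_rot: [180.0, -0.1, 0.0]
ft_force: [-4.5, 0.7, 13.7]
finger_gap: -0.1
grip_force: 6.8
```

Contact is at reported z 22.7, so the effective tip is about 30 mm above the reported TCP. Pressing at about 12 N, I'll draw the pan towards the robot.

Request:
play_rows(
  increments=[
    [-1, [-3, 0, -0.3], 0],
    [-1, [-5, 0, 0], 0],
    [-1, [-5, 0, 0], 0],
    [-1, [-5, 0, 0], 0],
    [-1, [-5, 0, 0], 0],
    [-1, [0, 0, 0], 0],
  ],
)

```text
time: 11.15
tool_pos: [551.5, -37.9, 22.7]
tcp_rot: [180.0, -0.2, 0.0]
ft_force: [-0.9, -0.7, 10.3]
finger_gap: -0.1
grip_force: 5.0
```

Run:
```python
from h import *
q=snapshot("side"); s=sense(); print(s["tool_pos"],s["ft_force"])
for n in("pan_centre","pan_handle"):
  for k in pinpoint(n,q): print(n,k["p"],w(q,k["xyz"]).round(1))
```

```text
[551.44537897 -37.85716998  22.64197212] [-2.15214097  0.78817548  8.74545318]
pan_centre 0.79 [563.8 -29.2  54. ]
pan_centre 0.76 [ 540.6 -230.5    0.9]
pan_handle 0.77 [ 524.9 -273.7   -1.5]
pan_handle 0.62 [489.7 -37.1  51.9]
```

Pan follows (588→564). Drawing about 50 mm more.

Request:
play_rows(
  increments=[
    [-1, [-5, 0, 0.1], 0],
    [-1, [-5, 0, 0], 0],
    [-1, [-5, 0, 0], 0],
    [-1, [-5, 0, 0], 0],
    [-1, [-5, 0, 0], 0],
    [-1, [-5, 0, 0.1], 0],
    [-1, [-5, 0, 0], 0],
    [-1, [-5, 0, 0], 0],
    [-1, [-5, 0, 0], 0],
    [-1, [-5, 0, 0], 0],
    [-1, [0, 0, 0], 0],
  ],
)

```text
time: 12.22
tool_pos: [501.8, -38.0, 22.6]
tcp_rot: [180.0, -0.2, 0.0]
ft_force: [-1.3, 0.2, 10.3]
finger_gap: 0.1
grip_force: 5.6
```

Request:
play_rows(
  increments=[
    [-1, [0, 0, -2], 0],
    [-1, [0, 0, -10], 0],
    [-1, [0, 0, -25], 0],
    [1, [0, 0, -35], 0],
    [1, [0, 0, -35], 0],
    [1, [-15, 0, -35], 0],
    [1, [-15, 0, -25], 0],
    [1, [-15, 0, -25], 0],
    [1, [0, 0, 0], 0],
    [1, [0, 0, 0], 0],
  ],
)

```text
time: 13.05
tool_pos: [456.0, -37.9, 215.3]
tcp_rot: [180.0, -0.2, 0.0]
ft_force: [-0.3, 0.2, 0.3]
finger_gap: 83.2
grip_force: 0.0
```

Run:
```python
from h import *
p=snapshot("wrist");q=snapshot("side"); s=sense(); print(s["tool_pos"],s["ft_force"],s["time"])
for P in(p,q):
 for n in("pan_centre","pan_handle","scale_seat"):
  for k in pinpoint(n,P): print(n,round(k["p"],2),w(P,k["xyz"]).round(1))
save(p,"w5.png",s=1.4)
```

```text
[455.01499111 -37.57972022 212.34438682] [-0.38896153 -0.57537756 -0.87510721] 13.15
pan_centre 0.97 [516.6 -31.9  56.4]
pan_centre 0.97 [ 538.1 -228.     1.2]
pan_handle 0.91 [442.8 -33.5  51.8]
pan_handle 0.88 [ 525.8 -277.2   -1.9]
scale_seat 0.93 [545.6 237.8  58.2]
pan_centre 0.79 [518.4 -27.7  53.7]
pan_centre 0.57 [ 543.  -228.9   -3.3]
pan_handle 0.94 [ 523.1 -274.3    3. ]
pan_handle 0.77 [440.1 -32.4  50.4]
scale_seat 0.83 [548.3 240.9  52.6]
scale_seat 0.72 [543.  240.8  -2.1]
```

View pics/w5.png

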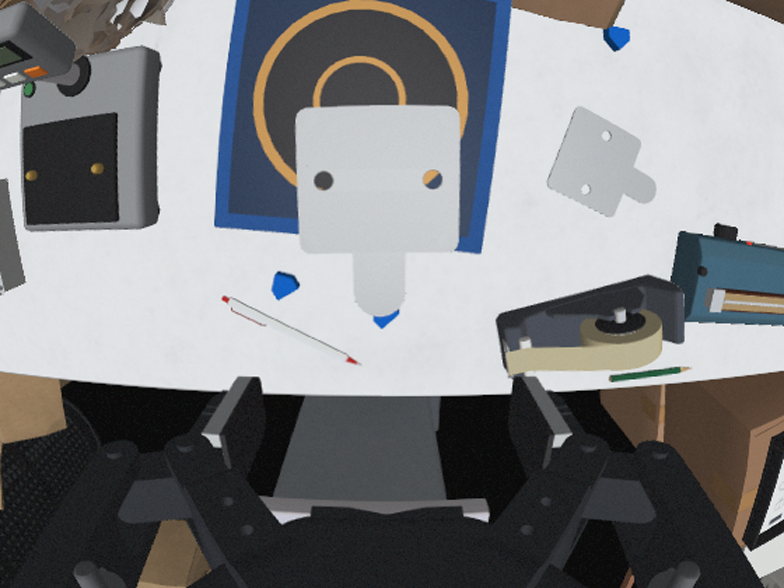

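The wrist view shows the pan flat on the box with the handle almost all out past the front edge: tip at px (271,226), sides at columns 252 and 289, holes at (231,129) and (309,128). The pieces and pen are undisturbed.

Run:
```python
from h import *
p=snapshot("wrist")
f=lambda n,u,v,z:(print(n,fray(p,(u/1.4,v/1.4),z).round(1)))
f("hL",323.5,181,52);f("hR",432.5,179.5,52);f("tip",379.5,317,53);f("sL",353.5,275,53);f("sR",405.5,275,53)
f("pFL",299,250,53);f("pFR",459,250,53);f("pBL",297,108,53);f("pBR",460,107,53)
f("boxFL",214,227,50);f("boxFR",481,253,50)
f("pegL",31,176,64);f("pegR",97.5,169,64)
go([441,-34,60],91)
```

```text
hL [516.8   8.4  52. ]
hR [517.6 -70.6  52. ]
tip [412.7 -31.9  53. ]
sL [446.2 -12.5  53. ]
sR [446.2 -51.6  53. ]
pFL [465.7  28.2  53. ]
pFR [465.6 -91.4  53. ]
pBL [571.3  27.   53. ]
pBR [571.4 -89.9  53. ]
boxFL [484.8  96.3  50. ]
boxFR [ 462.9 -108.9   50. ]
pegL [543.  272.2  64. ]
pegR [539.6 193.4  64. ]
t 13.5 tcp [455.  -37.6 212. ] [-1.7998e+02  9.0000e-02  5.0000e-02] F [-0.1 -0.2  0.1] gap 85.5
tool shift now [-13.8  -3.5 152. ]
ty dir -89.95 turn about tool z rad -0.0166
shift if turned first [-13.7  -3.7 152. ]
```

Request:
play_rows(
  increments=[
    [1, [-5, -2, 10], 0],
    [1, [-5, -2, 20], 0],
    [1, [-6, -1.6, 25], 0],
    [1, [0, 0, 25], 0],
    [1, [0, 0, 25], 0],
    [1, [0, 0, 25], 0],
    [1, [0, 0, 25], 0],
    [1, [0, 0, 20], 0],
    [1, [0, 0, 15], 0],
    [1, [0, 0, 10], 0],
    [1, [0, 0, 4], 0],
    [1, [0, 0, 0], 0],
  ],
)

```text
time: 14.5
tool_pos: [438.6, -32.0, 8.0]
tcp_rot: [-180.0, 0.1, 0.0]
ft_force: [0.0, -0.2, 0.1]
finger_gap: 85.4
grip_force: 0.0
```

Request:
play_rows(
  increments=[
    [-0.3, [0, 0, 0], 0],
    [-0.3, [0, 0, 0], 0],
    [-0.3, [0, 0, 0], 0],
    [-0.3, [0, 0, 0], 0],
    [-0.3, [0, 0, 0], 0],
  ],
  force=50,
)

```text
time: 14.92
tool_pos: [440.2, -32.2, 9.7]
tcp_rot: [180.0, -0.1, 0.0]
ft_force: [-0.2, -0.0, 3.7]
finger_gap: 38.2
grip_force: 49.6
```

Run:
```python
from h import *
p=snapshot("wrist");q=snapshot("side");s=sense();print(s["tool_pos"],s["finger_gap"],s["grip_force"],s["ft_force"],s["time"])
a=cv2.resize(q["color"][180:290,240:350],(400,400),interpolation=2); b=cv2.resize(p["color"][100:300,176:376],(400,400))
cv2.imwrite("pics/c6.png",np.hstack([a,b])[...,::-1])
```

```text
[440.13870235 -32.25416522   9.6154433 ] 38.24839710594401 49.684012681245804 [-0.86016421  0.22716135  3.92396602] 15.0167
```

View pics/c6.png

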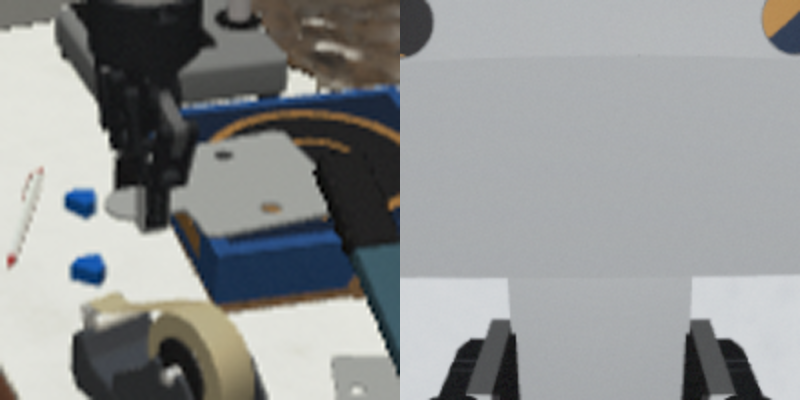

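The fingers hold the handle (gap 38 mm, 50 N) in front of the box edge. Lifting.

Request:
play_rows(
  increments=[
    [-0.3, [0, 0, 0], 0],
    [-0.3, [0, 0, -1], 0],
    [-0.3, [0, 0, -3], 0],
    [-0.3, [0, 0, -6], 0],
    [-0.3, [0, 0, -10], 0],
    [-0.3, [0, 0, -15], 0],
    [-0.3, [0, 0, -15], 0],
    [-0.3, [0, 0, -15], 0],
    [-0.3, [0, 0, -15], 0],
    [-0.3, [0, 0, -10], 0],
    [-0.3, [0, 0, 0], 0],
    [-0.3, [0, 0, 0], 0],
  ],
  force=80,
)

```text
time: 16.02
tool_pos: [439.7, -32.1, 99.3]
tcp_rot: [180.0, -0.1, 0.0]
ft_force: [-0.4, -0.3, -2.3]
finger_gap: 36.7
grip_force: 80.1
```

Run:
```python
from h import *
go([467,237,120],90)
p=snapshot("wrist");q=snapshot("side");r=snapshot("scene")
for P in(p,q,r):
 for n in("pan_centre","pan_handle","scale_seat"):
  for k in pinpoint(n,P): print(n,round(k["p"],2),w(P,k["xyz"]).round(1))
save(p,"w7.png",s=1.4)
```

```text
t 16.02 tcp [439.7 -32.1  99.3] [ 1.7999e+02 -7.0000e-02  5.0000e-02] F [-0.4 -0.3 -2.3] gap 36.7
tool shift now [  27.5 -269.1  -20.7]
ty dir -89.95 turn about tool z rad 0.0008
shift if turned first [  27.3 -269.1  -20.7]
pan_centre 0.76 [517.3 -30.9 141.8]
pan_centre 0.75 [ 541.2 -222.5    2.3]
pan_handle 0.85 [ 522.8 -275.5   -1.2]
pan_handle 0.59 [441.8 -35.2 142.6]
pan_centre 0.93 [517.9 -27.4 139.3]
pan_centre 0.88 [ 542.7 -229.8   -0.7]
pan_handle 0.72 [ 521.2 -276.2    1.6]
pan_handle 0.71 [440.1 -34.9 138.6]
scale_seat 0.96 [546.4 241.8  54.8]
pan_centre 0.79 [521.6 -33.8 145.8]
pan_centre 0.62 [ 546.7 -226.8    5.6]
pan_handle 0.89 [441.4 -33.4 139.1]
pan_handle 0.38 [ 3.926e+02 -2.243e+02 -1.000e-01]
scale_seat 0.61 [543.6 238.2  56.1]
scale_seat 0.49 [441.6 -32.8 142.2]
```

View pics/w7.png

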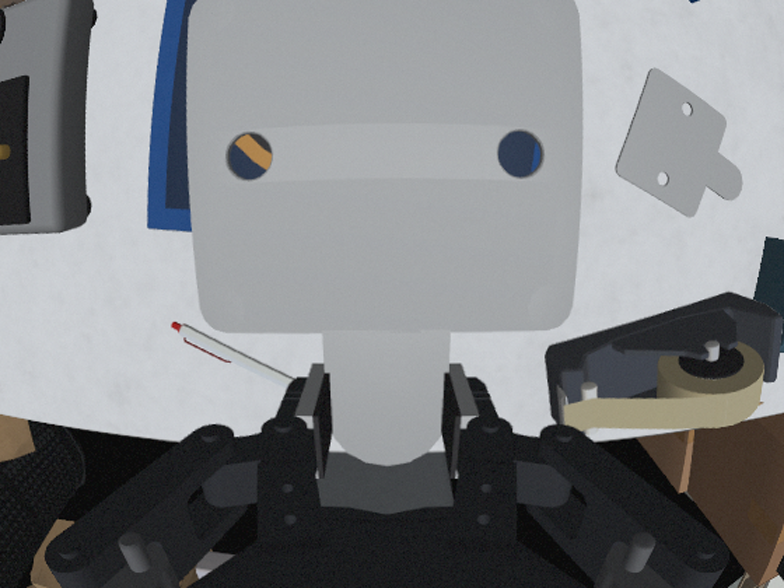

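The pan is held level at z about 141, with the holes at px (178,111) and (372,110) and the pen untouched. Next I'll move towards the scale, short of it, to measure the pegs past the pan's side.

Request:
play_rows(
  increments=[
    [-0.3, [1, -5, 0], 0],
    [-0.3, [3, -12, 0], 0],
    [-0.3, [3, -15, 0], 0],
    [-0.3, [3, -15, 0], 0],
    [-0.3, [3, -15, 0], 0],
    [-0.3, [3, -15, 0], 0],
    [-0.3, [3, -15, 0], 0],
    [-0.3, [3, -15, 0], 0],
    [-0.3, [2, -8, 0], 0],
    [-0.3, [1, -4, 0], 0],
    [-0.3, [0, 0, 0], 0],
    [-0.3, [0, 0, 0], 0],
  ],
)

```text
time: 17.62
tool_pos: [464.1, 86.7, 98.7]
tcp_rot: [180.0, 0.0, 0.1]
ft_force: [-0.3, 0.1, -1.2]
finger_gap: 36.7
grip_force: 80.2
```

Run:
```python
from h import *
p=snapshot("wrist");s=sense();t=np.array(s["tool_pos"]);print(t,s["tcp_rot"])
hsv=cv2.cvtColor(p["color"],cv2.COLOR_RGB2HSV)
m=((hsv[...,0]>12)&(hsv[...,0]<28)&(hsv[...,1]>110)&(hsv[...,2]>70)).astype(np.uint8)
pr=fpx(p,[545,237,62]);print("pred",pr)
n,l,st,c=cv2.connectedComponentsWithStats(m)
for i in range(1,n):
    if st[i,4]>4 and np.hypot(*(c[i]-pr))<120: print(c[i].round(1),st[i],fray(p,c[i],61).round(1))
# hole ellipses on the pan: pixels by darkness difference
for n_ in("pan_centre","pan_handle","scale_seat"):
  for k in pinpoint(n_,p): print(n_,round(k["p"],2),w(p,k["xyz"]).round(1))
save(p,"w8.png",s=1.4)
```

```text
[464.06435499  86.4577199   98.71215614] [1.79981317e+02 1.62934369e-02 3.79526418e-02]
pred [ 70.19762421 121.97092632]
[114.2 119.9] [107 114  15  13 149] [542.6 198.8  61. ]
[ 32.1 126.4] [ 26 121  13  12 122] [546.3 278.1  61. ]
pan_centre 0.9 [542.7  87.3 140.3]
pan_centre 0.89 [ 540.6 -222.8    1.6]
pan_centre 0.16 [544.9 237.9  60.2]
pan_handle 0.95 [464.5  85.5 142.3]
scale_seat 0.62 [544.4 235.7  57.2]
```

View pics/w8.png

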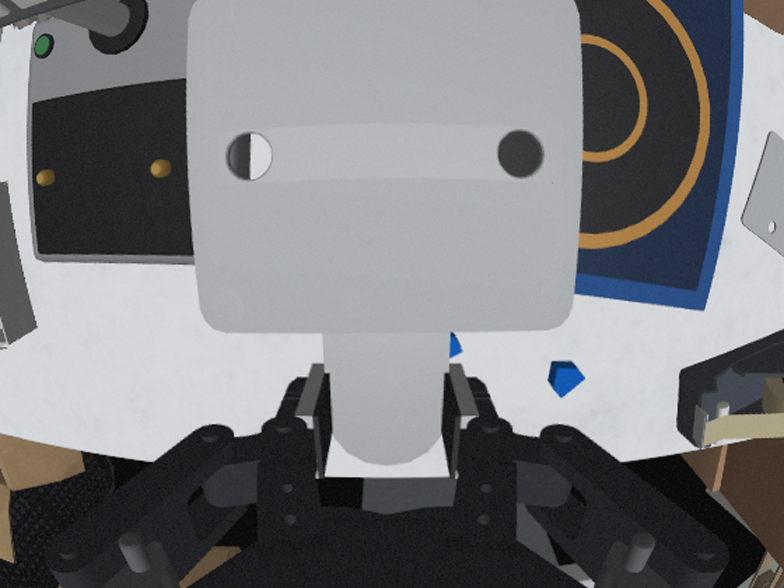

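The wrist view shows both pegs past the pan's left edge, at px (32,126) and (114,120). The held pan's holes are at (178,111) and (372,110). This is my tenth picture, so the rest goes by numbers.

```bash
cat >> h.py <<'E'
def holes(p):
    # held pan: circle holes near known pixels; returns sub-pixel ellipse centres
    g=cv2.cvtColor(p["color"],cv2.COLOR_RGB2GRAY).astype(float)
    out=[]
    for c in ((178.2,111.4),(371.8,110.0)):
        c=np.array(c)
        # radial edges: strongest gradient along rays between 10 and 22 px
        for _ in range(3):
            pts=[]
            for a in np.linspace(0,2*np.pi,72,endpoint=False):
                rr=np.arange(11,22,.25); xs=c[0]+rr*np.cos(a); ys=c[1]+rr*np.sin(a)
                v=cv2.remap(g.astype(np.float32),xs.astype(np.float32)[None],ys.astype(np.float32)[None],1)[0]
                d=np.abs(v[4:]-v[:-4]); i=d.argmax()
                if d[i]>25: pts.append([xs[i+2],ys[i+2]])
            e=cv2.fitEllipseAMS(np.float32(pts)); c=np.array(e[0])
        out.append((c,e[1],len(pts)))
    return out
E
python3 - <<'E'
from h import *
p=snapshot("wrist");s=sense();t=np.array(s["tool_pos"])
H=holes(p);print(H)
for z in (136,138,140,142,144):
    a,b=[fray(p,h[0],z) for h in H]; d=a-b
    print(z,np.linalg.norm(d).round(1),((a+b)/2-t).round(1),"pan yaw",np.degrees(np.arctan2(-d[0],d[1])).round(2))
E
```

```text
[(array([177.4178772 , 111.31537628]), (31.608068466186523, 33.50587844848633), 71), (array([371.22018433, 109.6010437 ]), (32.03134536743164, 33.65628433227539), 72)]
136 81.4 [79.4  0.8 37.2] pan yaw 0.39
138 80.2 [79.4  0.8 39.2] pan yaw 0.39
140 79.0 [79.4  0.7 41.2] pan yaw 0.39
142 77.8 [79.3  0.7 43.2] pan yaw 0.39
144 76.6 [79.3  0.7 45.2] pan yaw 0.39
```

Request:
play_rows(
  increments=[
    [-0.3, [0, 0, 0], 0.053],
    [-0.3, [-0.5, -8, 0], 0],
    [-0.3, [-0.5, -14, 0], 0],
    [-0.3, [-1, -18, 0], 0],
    [-0.3, [-1, -22, 0], 0],
    [-0.3, [-1, -22, 0], 0],
    [-0.3, [-1, -22, 0], 0],
    [-0.3, [-1, -22, 0], 0],
    [-0.3, [-0.5, -14, 0], 0],
    [-0.3, [-0.5, -9, 0], 0],
    [-0.3, [0, -4, 0], 0],
    [-0.3, [0, 0, 0], 0],
  ],
)

```text
time: 18.87
tool_pos: [465.2, 242.6, 98.7]
tcp_rot: [180.0, 0.0, -2.9]
ft_force: [0.3, -0.7, -1.3]
finger_gap: 36.9
grip_force: 80.3
```

Request:
play_rows(
  increments=[
    [-0.3, [0, 0, 6], 0],
    [-0.3, [0, 0, 10], 0],
    [-0.3, [0, 0, 12], 0],
    [-0.3, [0, 0, 10], 0],
    [-0.3, [0, 0, 6], 0],
    [-0.3, [0, 0, 4], 0],
    [-0.3, [0, 0, 0], 0],
    [-0.3, [0, 0, 0], 0],
  ],
)

```text
time: 19.53
tool_pos: [465.2, 242.0, 50.6]
tcp_rot: [180.0, 0.0, -3.0]
ft_force: [0.2, 0.8, -0.8]
finger_gap: 36.9
grip_force: 80.3
```

```bash
cat >> h.py <<'E'
def pegs(p):
    hsv=cv2.cvtColor(p["color"],cv2.COLOR_RGB2HSV)
    m=((hsv[...,0]>12)&(hsv[...,0]<28)&(hsv[...,1]>110)&(hsv[...,2]>60)).astype(np.uint8)
    n,l,st,c=cv2.connectedComponentsWithStats(m)
    return [(c[i].round(1),st[i]) for i in range(1,n) if st[i,4]>8 and 150<c[i][0]<400 and 70<c[i][1]<150]
E
python3 - <<'E'
from h import *
go([465.2,241.8,50],87.3+.35)
p=snapshot("wrist");t=np.array(sense()["tool_pos"])
H=holes(p);print(H)
a,b=[fray(p,h[0],t[2]+39.6) for h in H];d=a-b
print("centre",((a+b)/2).round(1),"yaw",np.degrees(np.arctan2(-d[0],d[1])).round(2),a.round(1),b.round(1))
for c,st in pegs(p): print(c,st,fray(p,c,63).round(1))
E
```

```text
t 19.53 tcp [465.2 242.   50.6] [ 1.7999e+02  3.0000e-02 -3.0000e+00] F [ 0.2  0.8 -0.8] gap 36.9
tool shift now [0.  0.2 0.6]
ty dir -93.0 turn about tool z rad -0.0113
shift if turned first [0.  0.2 0.6]
[(array([179.0894165 , 111.17313385]), (29.20567512512207, 33.83028793334961), 71), (array([370.94534302, 109.55088043]), (31.678638458251953, 33.202388763427734), 72)]
centre [544.5 238.3  90.7] yaw -2.6 [546.3 277.7  90.7] [542.8 199.   90.7]
[188.7 112.1] [184 104  10  17 126] [546.3 281.   63. ]
[358.  110.5] [356 104   5  14  50] [542.5 197.5  63. ]
```

Request:
play_rows(
  increments=[
    [-0.3, [0, 0, 4], 0],
    [-0.3, [0, 0, 4], 0],
    [-0.3, [0, 0, 3], 0],
    [-0.3, [0, 0, 2], 0],
    [-0.3, [0, 0, 0], 0],
    [-0.3, [0, 0, 0], 0],
  ],
)

```text
time: 20.08
tool_pos: [465.1, 242.0, 37.6]
tcp_rot: [180.0, 0.0, -3.0]
ft_force: [-0.7, 0.5, -1.1]
finger_gap: 37.1
grip_force: 80.3
```

Run:
```python
from h import *
p=snapshot("wrist");S=sense();t=np.array(S["tool_pos"]);print(t,S["tcp_rot"],S["ft_force"])
H=holes(p);print(H)
a,b=[fray(p,h[0],t[2]+39.6) for h in H];d=a-b
print("centre",((a+b)/2).round(1),"yaw",np.degrees(np.arctan2(-d[0],d[1])).round(2),a.round(1),b.round(1))
for c,st in pegs(p): print(c,st,fray(p,c,63).round(1))
# predicted peg tip (r~2..4.5) spans
for X in ([546.3,278.1],[542.6,198.8]):
    print("pred",[fpx(p,[X[0],X[1]+dy,62]).round(1) for dy in(4.5,-4.5)],[fpx(p,[X[0]+dx,X[1],62]).round(1) for dx in(4.5,-4.5)])
for n,P in(("side",snapshot("side")),("scene",snapshot("scene"))):
  for q in("pan_centre","pan_handle"):
    for k in pinpoint(q,P): print(n,q,round(k["p"],2),w(P,k["xyz"]).round(1))
```

```text
[465.30157337 242.10842055  37.79945097] [ 1.79998932e+02  2.11802556e-03 -2.98786209e+00] [ 0.64815897 -0.94611897 -1.51829347]
[(array([177.65844727, 111.20750427]), (32.14641571044922, 33.44882583618164), 72), (array([371.0723877 , 109.52650452]), (32.46998596191406, 33.30609130859375), 72)]
centre [544.5 238.7  77.4] yaw -2.6 [546.3 278.5  77.4] [542.7 198.9  77.4]
[361.5 110.2] [356 101  13  19 177] [542.5 199.2  63. ]
[184.9 112. ] [176 103  18  19 263] [546.1 279.4  63. ]
pred [array([178.9, 112.3]), array([197.6, 110.2])] [array([187.5, 101.6]), array([188.9, 120.8])]
pred [array([352.4, 110. ]), array([371.2, 110. ])] [array([361.5, 100.3]), array([362.1, 119.7])]
side pan_centre 0.71 [ 542.1 -231.4    0.7]
side pan_centre 0.69 [542.8 239.3  79. ]
side pan_handle 0.92 [ 524.6 -274.5    2.9]
side pan_handle 0.8 [467.8 239.9  76.7]
scene pan_centre 0.87 [545.  238.3  82.5]
scene pan_centre 0.63 [ 545.6 -223.6    3.6]
scene pan_handle 0.57 [ 525.  -275.4   10.6]
```

Request:
play_rows(
  increments=[
    [-0.3, [0, -1, 1], 0],
    [-0.3, [0, 0, 2], 0],
    [-0.3, [0, 0, 2], 0],
    [-0.3, [0, 0, 2], 0],
    [-0.3, [0, 0, 0], 0],
    [-0.3, [0, 0, 0], 0],
  ],
)

```text
time: 20.93
tool_pos: [465.1, 243.0, 30.5]
tcp_rot: [180.0, 0.0, -3.0]
ft_force: [-0.3, -0.4, -0.5]
finger_gap: 36.6
grip_force: 80.3
```

Run:
```python
from h import *
p=snapshot("wrist");S=sense();t=np.array(S["tool_pos"]);print(t,S["ft_force"])
for c,r,n in holes(p): print(c.round(1),np.round(r,1))
for c,st in pegs(p): print(c,st)
```

```text
[465.23758058 243.02836662  30.63347442] [-0.53907055  0.696034   -2.01861491]
[177.6 111.2] [32.  33.5]
[371.2 109.6] [32.3 33.4]
[364.8 110.1] [356 101  19  20 303]
[183.4 111.7] [174 102  20  20 322]
```

Request:
play_rows(
  increments=[
    [-0.3, [0, 0, 1.5], 0],
    [-0.3, [0, 0, 1.5], 0],
    [-0.3, [0, 0, 1], 0],
    [-0.3, [0, 0, 1], 0],
    [-0.3, [0, 0, 0], 0],
  ],
)

```text
time: 21.4
tool_pos: [465.1, 243.0, 25.5]
tcp_rot: [180.0, 0.0, -3.0]
ft_force: [0.4, -1.1, -2.5]
finger_gap: 37.0
grip_force: 80.3
```

Request:
play_rows(
  increments=[
    [-0.3, [0, 0, 1], 0],
    [-0.3, [0, 0, 1], 0],
    [-0.3, [0, 0, 0], 0],
  ],
)

```text
time: 21.65
tool_pos: [465.2, 243.0, 23.6]
tcp_rot: [180.0, 0.0, -3.0]
ft_force: [-0.8, 0.3, -1.8]
finger_gap: 37.0
grip_force: 80.3
```

Request:
play_rows(
  increments=[
    [-0.3, [0, 0, 1], 0],
    [-0.3, [0, 0, 0.5], 0],
    [-0.3, [0, 0, 0], 0],
  ],
)

```text
time: 21.9
tool_pos: [465.2, 243.1, 22.1]
tcp_rot: [180.0, 0.0, -3.0]
ft_force: [0.3, -0.5, -1.7]
finger_gap: 36.6
grip_force: 80.3
```

Run:
```python
from h import *
p=snapshot("wrist");S=sense();t=np.array(S["tool_pos"]);print(t,S["ft_force"])
for c,r,n in holes(p): print(c.round(1),np.round(r,1))
for c,st in pegs(p): print(c,st)
```

```text
[465.3217161  243.06428332  22.23458047] [-0.92409743  0.16872995 -1.67930501]
[177.6 111.2] [31.9 33.4]
[371.2 109.6] [32.  33.3]
[368.8 110.6] [357 100  24  22 388]
[179.  112.2] [168 102  23  21 389]
```

Pegs are inside both holes and centred. Continuing down gently.

Request:
play_rows(
  increments=[
    [-0.3, [0, 0, 1], 0],
    [-0.3, [0, 0, 1], 0],
    [-0.3, [0, 0, 0], 0],
  ],
)

```text
time: 22.2
tool_pos: [465.2, 243.0, 20.1]
tcp_rot: [180.0, 0.0, -3.0]
ft_force: [0.5, -0.3, -0.7]
finger_gap: 36.8
grip_force: 80.3
```

Request:
play_rows(
  increments=[
    [-0.3, [0, 0, 0.7], 0],
    [-0.3, [0, 0, 0], 0],
    [-0.3, [0, 0, 0], 0],
  ],
)

```text
time: 22.45
tool_pos: [465.3, 243.1, 19.5]
tcp_rot: [180.0, 0.0, -3.0]
ft_force: [-0.3, -0.1, -1.5]
finger_gap: 36.9
grip_force: 80.3
```

Request:
play_rows(
  increments=[
    [-0.3, [0, 0, 0.7], 0],
    [-0.3, [0, 0, 0], 0],
    [-0.3, [0, 0, 0], 0],
  ],
)

```text
time: 22.7
tool_pos: [465.3, 243.1, 18.9]
tcp_rot: [180.0, 0.0, -3.0]
ft_force: [-0.3, -0.3, -1.6]
finger_gap: 36.4
grip_force: 80.3
```

Request:
play_rows(
  increments=[
    [-0.3, [0, 0, 0.7], 0],
    [-0.3, [0, 0, 0], 0],
    [-0.3, [0, 0, 0], 0],
  ],
)

```text
time: 22.95
tool_pos: [465.4, 243.0, 18.2]
tcp_rot: [180.0, -0.0, -3.0]
ft_force: [0.9, 0.0, -1.1]
finger_gap: 37.0
grip_force: 80.3
```

Request:
play_rows(
  increments=[
    [-0.3, [0, 0, 0.7], 0],
    [-0.3, [0, 0, 0], 0],
    [-0.3, [0, 0, 0], 0],
  ],
)

```text
time: 23.2
tool_pos: [465.4, 243.1, 17.5]
tcp_rot: [-180.0, -0.0, -3.0]
ft_force: [0.1, -0.2, -0.7]
finger_gap: 36.8
grip_force: 80.3
```

Request:
play_rows(
  increments=[
    [-0.3, [0, 0, 0.7], 0],
    [-0.3, [0, 0, 0], 0],
    [-0.3, [0, 0, 0], 0],
  ],
)

```text
time: 23.45
tool_pos: [465.4, 243.1, 16.8]
tcp_rot: [-180.0, -0.0, -3.0]
ft_force: [-0.9, -0.4, -0.8]
finger_gap: 37.1
grip_force: 80.3
```

Request:
play_rows(
  increments=[
    [-0.3, [0, 0, 0.6], 0],
    [-0.3, [0, 0, 0], 0],
    [-0.3, [0, 0, 0], 0],
  ],
)

```text
time: 23.7
tool_pos: [465.5, 243.1, 16.4]
tcp_rot: [-180.0, -0.0, -3.0]
ft_force: [-1.1, -0.0, 2.4]
finger_gap: 36.9
grip_force: 80.6
```

Request:
play_rows(
  increments=[
    [-0.3, [0, 0, 0.6], 0],
    [-0.3, [0, 0, 0], 0],
    [-0.3, [0, 0, 0], 0],
  ],
)

```text
time: 23.95
tool_pos: [465.5, 243.2, 15.9]
tcp_rot: [-180.0, -0.0, -3.0]
ft_force: [-1.9, -0.4, 4.1]
finger_gap: 36.6
grip_force: 80.8
```

Run:
```python
from h import *
p=snapshot("wrist");S=sense();t=np.array(S["tool_pos"]);print(t,S["ft_force"],S["wrist_torque"])
for c,r,n in holes(p): print(c.round(1),np.round(r,1))
for c,st in pegs(p): print(c,st)
```

```text
[465.47679853 243.14661766  15.85877221] [-1.59105132 -0.89006383  4.35600259] [-0.16837048  0.27567936 -0.01779209]
[175.9 111.1] [32.5 33.5]
[373.  109.5] [31.8 34.2]
[373.2 111.1] [361 100  25  23 431]
[174.9 112.6] [163 102  25  22 430]
```

Seated with about 4 N. Releasing slowly.

Request:
play_rows(
  increments=[
    [-0.3, [0, 0, 0], 0],
    [-0.1, [0, 0, 0], 0],
    [0.05, [0, 0, 0], 0],
    [0.2, [0, 0, 0], 0],
    [0.3, [0, 0, 0], 0],
    [0.3, [0, 0, 0], 0],
    [0.3, [0, 0, 0], 0],
    [0.3, [0, 0, 0], 0],
  ],
  force=20,
)

```text
time: 24.67
tool_pos: [465.3, 243.1, 15.5]
tcp_rot: [180.0, 0.0, -3.0]
ft_force: [0.1, 0.6, 0.3]
finger_gap: 55.4
grip_force: 0.0
```

Run:
```python
from h import *
p=snapshot("wrist");S=sense();t=np.array(S["tool_pos"]);print(t,S["ft_force"],S["finger_gap"])
H=holes(p)
for c,r,n in H: print(c.round(1),np.round(r,1))
a,b=[fray(p,h[0],59) for h in H];d=a-b;print(((a+b)/2).round(1),np.linalg.norm(d).round(1),np.degrees(np.arctan2(-d[0],d[1])).round(2))
for c,st in pegs(p): print(c,st,fray(p,c,64).round(1))
for n,P in(("side",snapshot("side")),("scene",snapshot("scene")),("wrist",p)):
  for q in("pan_centre","pan_handle"):
    for k in pinpoint(q,P): print(n,q,round(k["p"],2),w(P,k["xyz"]).round(1))
```

```text
[465.31615449 243.06538137  15.52562825] [-0.34639712 -0.59569373  0.62886297] 55.6229817498149
[175.7 110.7] [32.3 34.1]
[372.6 109.1] [32.2 33.8]
[544.8 239.8  59. ] 78.9 -2.65
[373.2 110.6] [361 100  25  22 429] [542.4 201.6  64. ]
[174.4 112.3] [163 102  24  22 432] [545.9 278.2  64. ]
side pan_centre 0.9 [544.4 241.1  56.8]
side pan_handle 0.77 [467.5 238.1  59.3]
side pan_handle 0.65 [ 520.9 -270.7    2.9]
scene pan_centre 0.96 [544.4 238.2  62.7]
scene pan_centre 0.71 [ 544.2 -228.8    5.9]
scene pan_centre 0.57 [381.2 504.8   0. ]
scene pan_handle 0.65 [ 525.8 -276.8    7.5]
scene pan_handle 0.6 [466.1 240.5  62.1]
wrist pan_centre 0.94 [543.7 240.5  61.6]
wrist pan_handle 0.76 [470.3 242.8  58.5]
```

Request:
play_rows(
  increments=[
    [0.3, [0, 0, -3], 0],
    [0.3, [0, 0, -8], 0],
    [0.3, [0, 0, -15], 0],
    [0.3, [0, 0, -20], 0],
    [0.3, [0, 0, -25], 0],
    [0.3, [-10, 0, -25], 0],
    [0.3, [-10, 0, -25], 0],
    [0.3, [-10, 0, -20], 0],
    [0.3, [0, 0, 0], 0],
    [0.3, [0, 0, 0], 0],
  ],
)

```text
time: 25.95
tool_pos: [436.4, 245.3, 159.0]
tcp_rot: [-179.9, -0.2, -3.0]
ft_force: [0.1, -0.2, -0.4]
finger_gap: 55.4
grip_force: 0.0
```

Run:
```python
from h import *
p=snapshot("wrist");S=sense();print(S["time"],S["tool_pos"],S["ft_force"])
for c,st in pegs(p): print(c,st,fray(p,c,63).round(1))
for n,P in(("side",snapshot("side")),("scene",snapshot("scene")),("wrist",p)):
  for q in("pan_centre","pan_handle","scale_seat"):
    for k in pinpoint(q,P): print(n,q,round(k["p"],2),w(P,k["xyz"]).round(1))
# pan corner spacing / hole rims in wrist view: dark round blobs around the pegs
m=next((k["mask"] for k in regions_of("pan_centre",p)),None)
if m is not None:
  cs,_=cv2.findContours(m.astype(np.uint8),cv2.RETR_CCOMP,cv2.CHAIN_APPROX_NONE)
  for c in cs:
    if 5<len(c)<100 or len(c)>200: (x,y),(a,b),g=cv2.minAreaRect(c);print("contour",len(c),round(x,1),round(y,1),fray(p,(x,y),59).round(1),round(a),round(b))
```

```text
26.0 [435.75987953 244.84543952 157.30384654] [-0.00545213  0.35536594 -0.83369735]
[324.5  78.4] [319  73  12  12  94] [542.  200.7  63. ]
[227.6  79. ] [222  74  12  11  97] [545.7 279.4  63. ]
side pan_centre 0.59 [ 543.8 -229.5    1.5]
side pan_centre 0.57 [543.5 241.5  60.9]
side pan_handle 0.79 [467.1 243.5  61.3]
side pan_handle 0.77 [ 523.2 -271.5    2.3]
side scale_seat 0.56 [547.4 241.4  55.4]
side scale_seat 0.48 [546.6 238.6  -4.1]
scene pan_centre 0.79 [545.4 237.3  61.3]
scene pan_centre 0.77 [ 544.1 -226.3    6.2]
scene pan_handle 0.6 [468.7 241.4  57.8]
scene pan_handle 0.5 [ 525.  -276.6    9.5]
scene scale_seat 0.88 [545.  236.2  56.2]
wrist pan_centre 0.9 [544.6 240.6  59.9]
wrist pan_handle 0.97 [465.7 243.7  59. ]
contour 596 277.0 107.0 [519.6 240.5  59. ] 184 144
contour 49 228.3 78.8 [546.3 279.4  59. ] 17 18
contour 49 323.5 77.5 [543.2 200.9  59. ] 17 17
```

```bash
python3 -c "
from bench import *
print(hand_in())"
```

```text
the job is handed in; nothing more can be done
None
```

The pan is seated on the scale with both pegs through its holes, handle to the front and released; the job was handed in after about 26 s, but no verdict came back.

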